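Clip the display-case key onto its snap hook

ROBOT

A 6-joint arm with a two-finger parallel gripper is mounted at the origin on the work surface. World frame = base frame: x ahead of the robot, y to its left, z up, the work surface at z = 0. Lengths are in m, angles in degrees, forces in N, time in s.
With the tool pointing down it reaches from about 0.4 to 0.825 m from the base axis. Payload 7 kg.
Tool frame: the origin (TCP) lies at the very end of the fingers, on their centre line; the grasp point (between the pads) lies 19 mm behind it (robot.hold_point_z is the distance from the TCP to the grasp point, in m); z points along the fingers, y is the line along which they close (so a half turn about z gives the same grasp; the last joint's range is limited). The gripper opens to 85 mm and grips with 20 to 120 N. Pads are 22 mm wide; open, the fingers measure 114 mm over their backs; the gripper's body (76 mm by 85 mm) begins 54 mm behind the grasp point. The pads swing forward as they close: fully open they stand 13 mm farther back than shut.
Start: joints at [90.075, 20.546, 0.682, 0, -70.136, -16.507], TCP at [0.191, 0.647, 0.231] pointing down, gripper open.
Joint ranges: [-176.03, 176.03], [-82.01, 121.73], [-58.28, 71.71], [-173.87, 95.51], [-174.79, -0.11], [-173.66, 173.66]. Speed limits (degrees/s): [136.94, 136.94, 172.46, 180, 180, 180].

INTERFACE

Orientations are given as [roll, pitch, yaw] about the fixed x, y, z axes, in that order (R = Rz(yaw) Ry(pitch) Rx(roll)).
In Python, from cell import telemetry, imaging, ticket, robot gives the robot as it stands.
- The arm moves only by the tool move_arm, never from a script. Its argument "targets" is a list of rows, each an object with "dp": the shift along the tool's x, y, z in m, a list of three; "turn": the turn, a rotation vector about the tool's x, y, z in degrees, a list of three; "hand": the closure in counts, from 0 (fully open) to 255 (shut). In form: [{"dp": [dx, dy, dz], "turn": [rx, ry, rz], "hand": hand}, ...]. A call has 1 to 12 rows; each row shifts and turns the commanded pose from where the row before left it, along the tool's axes as they then stand; what a row does not reach is not made up. A row lasts 1/12 s, in which the tool goes at most 41.7 mm and 7.16 degrees, less where a joint would pass 70% of its speed; a pose out of reach is approached as far as the arm can. A call with a gripper value outside its range is refused whole. The fingers move at their own pace and stop on an object; "force" is the grip in N (left out, the last holds). Time passes only in rows, so rows that do not move let the fingers close. It gives the time, the measured TCP pose, the force, the opening and the grip force at its end, in the units of the state.
- telemetry.get_obs(): the state, without advancing time (a new reading comes with each control period).
- imaging.grab_frame(name): name is "scene" or "top" or "wrist"; returns the picture (480x640x3 uint8, red, green, blue); there is no depth.
- imaging.calibration(name): a dict with "intrinsics" (3x3 intrinsics, pixels), "R" (3x3) and "t" (3): a world point X has camera coordinates R X + t. Camera axes: x right, y down, z forward; pixel columns grow to the right and rows downward; lengths in m; the calibration is good to about 2 mm. The wrist camera is an equidistant fisheye: a pixel r from the principal point sees the ray r / f radians off the axis. A picture is of the moment at which its call begins: read the wrist's pose just before it. calibration takes no time and is no camera call; for the wrist camera it gives the pose at the moment of the call.
- ticket.hand_in(): hands the job in; it is judged then, once.
The state is a dict: "time_s": time; "joints": joint angles; "joint_vel": joint speeds; "effort": joint torques, N m; "ee_pos": TCP position; "orientation": TCP orientation; "force": force on the tool from outside, world axes, zero at the start; "moment": the same for the moment, N m; "finger_gap": finger opening in m; "gripper_force": force on a finger pad.
Only numpy, scipy, OpenCV 4.12 (cv2) and the standard library are available. Lean on these libraries where they do the work, as an engineer would, in place of code of your own. Each camera call takes 0.05 s, during which the arm holds its last target. There are 200 camera calls.

TASK

Pick up the red key fob from the bench and clip it onto the steel snap hook on the stand: push the fob's eye down over the hook's nose and against the sprung brass gate until it passes inside and the gate snaps shut behind it, then let go so that the key hangs freely on the hook. Push gently (the gate needs about 6 N; stay below 10 N) and do not ram the eye into the bottom of the hook; move the gate with the eye only (keep the gripper off the hook and stand), and leave the watch, the bushing and the screwdriver where they are.

Things in the scene. Friction and masses are not known exactly. Their poses are not given: they have to be found in the camera images.
- fob: Display-case key, flat and loose on the bench, 55 to 100 g. Origin: underside centre of its red plastic grip, 44 (x) by 20 (y) by 16 (z) mm; x points along the key to the eye, z up. At +x a short neck and a steel ring, the eye; at -x a flat steel blade, to x = -54 mm. Take the red grip across y from above, with about 90 N: the push on the eye tends to tip it in the fingers
- eye (a point): Centre of the fob's eye, 42 mm ahead (+x) of the fob's origin, 8 mm above its underside. The hole is 16 mm across, the ring's wire 5 mm thick, 26 mm over all; the hole's axis is the fob's z
- stand: Fixed steel stand. Origin: underside centre of its foot, 150 (x) by 90 (y) by 12 (z) mm. Post (14 mm) at x = 55, 312 mm tall; a blue bracket on it carries the snap hook, a J of 6 mm steel bar in the plane y = 0: shank down at x = -6, round bend, upturned nose at x = -40 mm, open above. The bracket's height is not measured: nose tip 165 to 225 mm above the foot's underside, to be felt for
- nose_foot (a point): Point on top of the stand's foot (12 mm up) straight below the nose's axis, stand's axes. Key level, x along the stand's +x, nose in the hole: the ring's far side meets the gate with the eye about level with the nose tip, and slips off the gate's end 14 to 26 mm lower (less deep if the ring's far side is near the nose); the hook's rigid bottom comes only 2 to 9 mm after that
- bend_foot (a point): Point on top of the stand's foot straight below the lowest point of the hook's bend, 17 mm from nose_foot along the stand's +x; stand's axes. The bend's lowest point (bar's axis) lies 36 mm below the nose tip; the released key swings down and hangs there
- gate (a joint): Angle of the sprung brass gate, a 5 mm rod from the shank to the nose's inner side, about 4 mm below the nose tip: 0 rad shut, growing as its free end swings down into the hook (only that way), at most 1.1. Pushing the eye in takes about 2 N at first, then up to 4 to 6 N; when the ring has passed the force drops suddenly and the gate snaps back to 0
- watch: steel wristwatch with a black dial, case 42 mm across and 11 mm thick, 140 mm long with its bracelet (along x), lying on the bench: a bystander. Origin: centre of the case's underside
- bushing: stepped brass bushing, 30 mm across at its foot and 22 mm high, standing on the bench: a bystander. Origin: centre of its underside
- screwdriver: small green-handled screwdriver, 150 mm long, lying on the bench: a bystander. Origin: underside, mid-length, x along its length to the tip
Mind the look-alikes: they are no part of the job. Leave any green or orange look-alike of the fob alone.

How it is judged:
By the outcome, as a careful person would: the job done as asked, in the order asked, and still so for the second after the job is handed in, with the robot touching nothing.
It also fails if it takes over 64 s, if anything falls off the work surface, if the arm or the gripper's body presses on something with over 40 N, if the wrist force passes 120 N, or if a joint passes its speed limit or range.

## Working session

There is one attempt and no reset: what is moved stays moved. The work goes in short steps, Python scripts to look and compute and a tool call to move; the robot and the scene stay as the last step left them, time stands still between calls to the robot, and variables do not carry over. Pictures are saved under pics/ and viewed, at most 10 in all, crops included, and the job is handed in when it is done.

Besides the shell and the picture viewer there is one more tool, called after "Emit:" by a JSON object that holds its "name" and its "arguments". move_arm: Moves the arm, as the interface text tells. Its arguments: {"type":"object","properties":{"targets":{"type":"array"},"force":{"type":"number"}},"required":["targets"]}

```bash
mkdir -p pics; ls
python3 - <<'E'
from cell import telemetry, imaging, robot
import cv2, numpy as np
print(telemetry.get_obs())
a=imaging.grab_frame("scene");b=imaging.grab_frame("top")
for n,i in(("scene",a),("top",b)):
    cv2.imwrite(f"pics/{n}0.png",i[:,:,::-1]); c=imaging.calibration(n); print(n,c)
E
```

```text
pics
{'time_s': 0.0, 'joints': array([ 9.00770280e+01,  2.05917552e+01,  6.33385012e-01, -2.06247253e-02,
       -7.01360915e+01, -1.65089726e+01]), 'joint_vel': array([ 0.00347602,  0.02485193,  0.06050069,  0.00825415,  0.02602875,
       -0.02924858]), 'effort': array([-2.11713712e-03, -5.83323240e+01,  2.93420112e+01,  6.93642050e+00,
       -5.74645950e-03, -7.80163134e-06]), 'ee_pos': array([0.19080401, 0.64696158, 0.23035553]), 'orientation': array([ 1.79903923e+02, -8.25621962e-03, -1.64389617e+01]), 'force': array([-0.23554364,  0.58051231, -0.31613565]), 'moment': array([0.04003263, 0.02162558, 0.00570042]), 'gripper_force': 0.0, 'finger_gap': 0.08526428385659227}
scene {'intrinsics': array([[437.08137418,   0.        , 317.45006249],
       [  0.        , 437.08137418, 239.30614032],
       [  0.        ,   0.        ,   1.        ]]), 'R': array([[ 0.87200815,  0.48923411, -0.01586713],
       [ 0.23417063, -0.44541137, -0.86416019],
       [-0.42984404,  0.74983911, -0.50296661]]), 't': array([-0.46438856, -0.01112562,  1.16943501])}
top {'intrinsics': array([[474.05993951,   0.        , 318.86365187],
       [  0.        , 474.05993951, 234.26373074],
       [  0.        ,   0.        ,   1.        ]]), 'R': array([[-0.02588541, -0.99945454,  0.02050755],
       [-0.99283201,  0.02330862, -0.11722331],
       [ 0.11668136, -0.02339493, -0.99289382]]), 't': array([0.02281351, 0.55229891, 0.8010193 ])}
```

View pics/scene0.png

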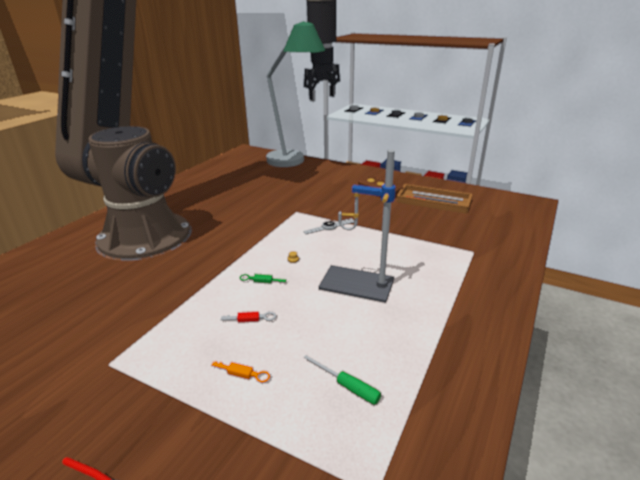

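View pics/top0.png

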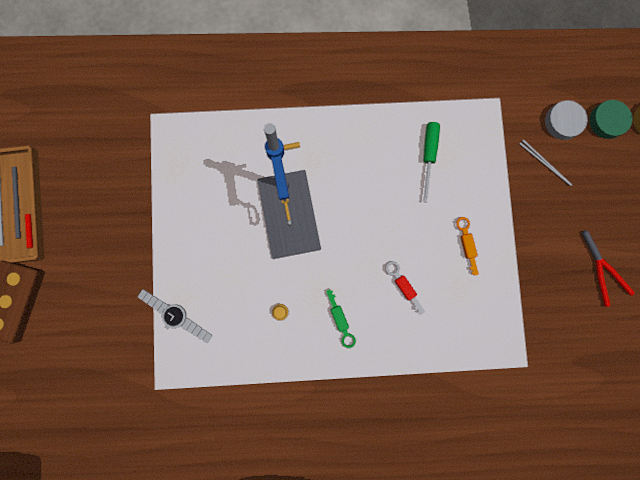

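Red fob candidates, top view: the red-gripped key with a steel eye at (406,288), the green key at (340,318), the orange key at (468,245), the red pliers at (605,275) and a red item in the tray at (28,230). The description fits the one at (406,288), which is (249,317) in the scene view. The stand's foot is near (290,215), with its post end at the top.

```bash
cat > h.py <<'E'
import numpy as np, cv2
from cell import imaging
def ray(c,uv):
    K,R,t=c["intrinsics"],np.array(c["R"]),np.array(c["t"])
    d=np.linalg.solve(K,np.array([uv[0],uv[1],1.])); return -R.T@t, R.T@d
def onz(c,uv,z):
    o,d=ray(c,uv); return o+d*(z-o[2])/d[2]
def proj(c,X):
    p=np.array(c["intrinsics"])@(np.array(c["R"])@np.array(X)+c["t"]); return p[:2]/p[2]
def big(m,n=1):
    cs=cv2.findContours(m.astype(np.uint8),0,2)[0]; return sorted(cs,key=cv2.contourArea)[::-1][:n]
E
python3 - <<'E'
from h import *
im=cv2.imread("pics/top0.png")[:,:,::-1]; c=imaging.calibration("top")
print("cam",-np.array(c["R"]).T@c["t"])
hsv=cv2.cvtColor(im,cv2.COLOR_RGB2HSV); H,S,V=cv2.split(hsv)
roi=np.zeros(H.shape,bool); roi[240:330,370:440]=1
red=roi&((H<8)|(H>172))&(S>150)
k=big(red)[0]; r=cv2.minAreaRect(k); print("red",r)
g=onz(c,r[0],.012)
b=cv2.boxPoints(r); print("red corners",[onz(c,p,.016).round(4) for p in b])
# key overall: non-paper pixels
key=roi&((V<185)|(S>60)); kk=big(key)[0]; pts=np.array([onz(c,p[0],.008)[:2] for p in kk]); 
rk=cv2.minAreaRect(kk);print("key",rk,cv2.contourArea(kk))
# hole: bright contour within ring
roi2=key.copy(); cs,hi=cv2.findContours(key.astype(np.uint8),cv2.RETR_CCOMP,2)
for q,h in zip(cs,hi[0]):
    if h[3]>=0:
        print("hole",cv2.contourArea(q),cv2.minEnclosingCircle(q), onz(c,cv2.minEnclosingCircle(q)[0],.008))
print("grip",g)
foot=(np.arange(480)[:,None]>165)&(np.arange(480)[:,None]<265)&(np.arange(640)[None]>250)&(np.arange(640)[None]<330)&(V<110)&(S<70)
f=big(foot)[0]; rf=cv2.minAreaRect(f); bb=cv2.boxPoints(rf); print("foot",rf,cv2.contourArea(f))
w=np.array([onz(c,p,.012) for p in bb]);print(w.round(4),np.linalg.norm(np.diff(w,axis=0),axis=1))
a=cv2.approxPolyDP(f,4,True)[:,0];print([(p.tolist(),onz(c,p,.012).round(3).tolist()) for p in a])
v=np.vstack([np.hstack([im[160:265,200:330],im[240:345,370:500]])]);cv2.imwrite("pics/c1.png",cv2.resize(v[:,:,::-1],None,fx=3,fy=3,interpolation=2)); 
s=cv2.imread("pics/scene0.png")[170:310,300:430];cv2.imwrite("pics/c2.png",cv2.resize(s,None,fx=4,fy=4,interpolation=2))
A=cv2.resize(v[:,:,::-1],None,fx=3,fy=3,interpolation=2)[:315,:780]; B=cv2.resize(s[0:70,30:130],None,fx=4,fy=4,interpolation=2)
C=np.zeros((315+280,780,3),np.uint8);C[:315]=A;C[315:,:400]=B;cv2.imwrite("pics/c3.png",C)
E
```

```text
cam [0.45546655 0.02866753 0.85960156]
red ((405.3912048339844, 287.3872375488281), (24.463741302490234, 10.609539985656738), 55.491477966308594)
red corners [array([ 0.4691, -0.1228,  0.016 ]), array([ 0.4793, -0.1389,  0.016 ]), array([ 0.4431, -0.1619,  0.016 ]), array([ 0.4329, -0.1458,  0.016 ])]
key ((404.56689453125, 287.2318420410156), (62.910152435302734, 16.490381240844727), 54.24611282348633) 695.0
hole 4.0 ((416.0, 307.5), 1.500100016593933) [ 0.41993868 -0.16129771  0.008     ]
hole 2.0 ((413.0, 299.0), 1.000100016593933) [ 0.43509488 -0.15666436  0.008     ]
hole 36.5 ((391.0, 268.0), 4.123205661773682) [ 0.49137643 -0.11963763  0.008     ]
grip [ 0.4560578  -0.14317881  0.012     ]
foot ((287.94232177734375, 213.7115478515625), (81.78042602539062, 49.81350326538086), 78.69007110595703) 3431.5
[[0.66   0.1214 0.012 ]
 [0.6764 0.0321 0.012 ]
 [0.5285 0.0067 0.012 ]
 [0.5131 0.0944 0.012 ]] [0.0907898  0.15002591 0.08904945]
[([304, 170], [0.674, 0.033, 0.012]), ([285, 174], [0.667, 0.068, 0.012]), ([289, 225], [0.573, 0.062, 0.012]), ([274, 177], [0.662, 0.088, 0.012]), ([257, 179], [0.659, 0.119, 0.012]), ([273, 258], [0.514, 0.092, 0.012]), ([320, 248], [0.53, 0.007, 0.012])]
```

View pics/c3.png

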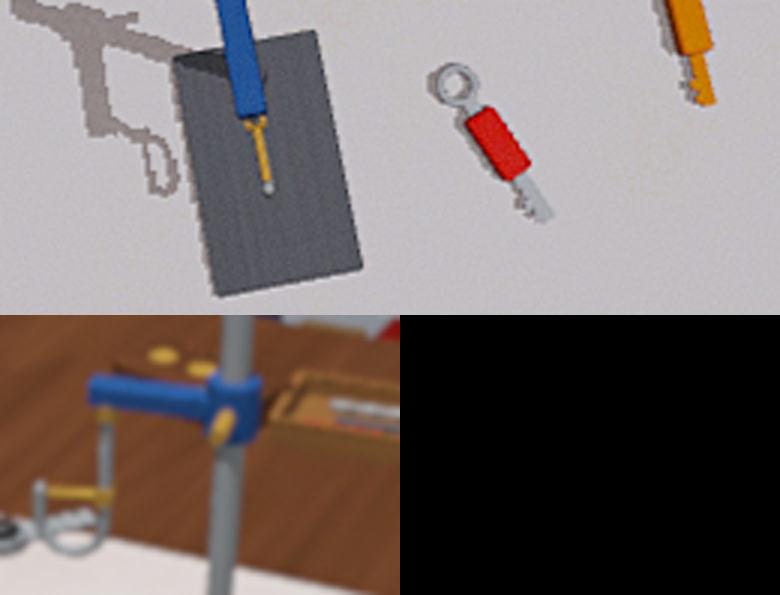

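```bash
cat >> h.py <<'E'
from scipy.spatial.transform import Rotation as Ro
def tri(c1,u1,c2,u2):
    o1,d1=ray(c1,u1);o2,d2=ray(c2,u2);A=np.stack([d1,-d2],1);s=np.linalg.lstsq(A,o2-o1,rcond=None)[0]
    a,b=o1+d1*s[0],o2+d2*s[1];return (a+b)/2,np.linalg.norm(a-b)
def togo(obs,p,yaw):  # dp in current tool axes, turn about tool z
    R=Ro.from_euler("xyz",obs["orientation"],degrees=True)
    D=Ro.from_euler("xyz",[180,0,yaw],degrees=True)
    return (R.inv().apply(np.array(p)-obs["ee_pos"])).round(4),(R.inv()*D).as_rotvec(degrees=True).round(1)
E
python3 - <<'E'
from h import *; from cell import telemetry
o=telemetry.get_obs(); ct,cs,cw=[imaging.calibration(n) for n in("top","scene","wrist")]
print("nose tip",tri(ct,(289.3,222.7),cs,(340,212.5)))
n=np.array([.5551,.0569]);
# ray from scene to vertical plane through nose in stand plane
o_,d=ray(cs,(340,212)); th=np.deg2rad(9.75); nn=np.array([-np.sin(th),np.cos(th),0]); s=nn@(np.r_[n,0]-o_)/(nn@d); print("scene on stand plane",o_+s*d)
R=Ro.from_euler("xyz",o["orientation"],degrees=True)
C=-np.array(cw["R"]).T@cw["t"]; print("wcam in tool",R.inv().apply(C-o["ee_pos"]),"axis",R.inv().apply(np.array(cw["R"])[2]),cw["intrinsics"])
E
```

```text
nose tip (array([0.55541421, 0.05589672, 0.17151919]), np.float64(0.0023544287064757104))
scene on stand plane [0.55611379 0.0570742  0.17248802]
wcam in tool [ 0.07888181 -0.00057462 -0.14267551] axis [-3.10274318e-01  6.40020753e-04  9.50646852e-01] [[371.64829954   0.         328.35678403]
 [  0.         371.64829954 231.87351144]
 [  0.           0.           1.        ]]
```

Emit:
{"name": "move_arm", "arguments": {"targets": [{"dp": [0, 0, 0], "turn": [0, 0, 7], "hand": 0}, {"dp": [0, 0, 0], "turn": [0, 0, 7], "hand": 0}, {"dp": [0, 0, 0], "turn": [0, 0, 7], "hand": 0}, {"dp": [0, 0, 0], "turn": [0, 0, 7], "hand": 0}, {"dp": [0, 0, 0], "turn": [0, 0, 7], "hand": 0}, {"dp": [0, 0, 0], "turn": [0, 0, 7], "hand": 0}, {"dp": [0, 0, 0], "turn": [0, 0, 7], "hand": 0}, {"dp": [0, 0, 0], "turn": [0, 0, 7], "hand": 0}, {"dp": [0, 0, 0], "turn": [0, 0, 7], "hand": 0}, {"dp": [0, 0, 0], "turn": [0, 0, 7], "hand": 0}, {"dp": [0, 0, 0], "turn": [0, 0, 7], "hand": 0}, {"dp": [0, 0, 0], "turn": [0, 0, 7], "hand": 0}]}}

```text
time_s: 1.1
ee_pos: [0.1909, 0.6472, 0.2307]
orientation: [-180.0, -0.1, -100.8]
force: [0.7, 0.6, -0.7]
finger_gap: 0.0854
gripper_force: 0.0
```

Emit:
{"name": "move_arm", "arguments": {"targets": [{"dp": [0, 0, 0], "turn": [0, 0, 6.6], "hand": 0}, {"dp": [0, 0, 0], "turn": [0, 0, 6.6], "hand": 0}, {"dp": [0, 0, 0], "turn": [0, 0, 6.6], "hand": 0}, {"dp": [0, 0, 0], "turn": [0, 0, 6.6], "hand": 0}, {"dp": [0, 0, 0], "turn": [0, 0, 6.6], "hand": 0}, {"dp": [0, 0, 0], "turn": [0, 0, 6.6], "hand": 0}, {"dp": [0, 0, 0], "turn": [0, 0, 6.6], "hand": 0}, {"dp": [-0.005, -0.039, 0], "turn": [0, 0, 0], "hand": 0}, {"dp": [-0.005, -0.039, 0], "turn": [0, 0, 0], "hand": 0}, {"dp": [-0.005, -0.039, 0], "turn": [0, 0, 0], "hand": 0}, {"dp": [-0.005, -0.039, 0], "turn": [0, 0, 0], "hand": 0}, {"dp": [-0.005, -0.039, 0], "turn": [0, 0, 0], "hand": 0}]}}

```text
time_s: 2.1
ee_pos: [0.3197, 0.4966, 0.2309]
orientation: [-180.0, -0.0, -146.6]
force: [1.3, 0.6, -0.6]
finger_gap: 0.0855
gripper_force: 0.0
```

Emit:
{"name": "move_arm", "arguments": {"targets": [{"dp": [-0.005, -0.039, 0], "turn": [0, 0, 0], "hand": 0}, {"dp": [-0.005, -0.039, 0], "turn": [0, 0, 0], "hand": 0}, {"dp": [-0.005, -0.039, 0], "turn": [0, 0, 0], "hand": 0}, {"dp": [-0.005, -0.039, 0], "turn": [0, 0, 0], "hand": 0}, {"dp": [-0.005, -0.039, 0], "turn": [0, 0, 0], "hand": 0}]}}

```text
time_s: 2.52
ee_pos: [0.4479, 0.3474, 0.2312]
orientation: [180.0, -0.0, -146.6]
force: [1.2, -0.4, 0.2]
finger_gap: 0.0856
gripper_force: 0.0
```

Emit:
{"name": "move_arm", "arguments": {"targets": [{"dp": [0.0215, -0.0345, 0], "turn": [0, 0, 0], "hand": 0}, {"dp": [0.0215, -0.0345, 0], "turn": [0, 0, 0], "hand": 0}, {"dp": [0.0215, -0.0345, 0], "turn": [0, 0, 0], "hand": 0}, {"dp": [0.0215, -0.0345, 0], "turn": [0, 0, 0], "hand": 0}, {"dp": [0.0215, -0.0345, 0], "turn": [0, 0, 0], "hand": 0}, {"dp": [0.0215, -0.0345, 0], "turn": [0, 0, 0], "hand": 0}, {"dp": [0.0215, -0.0345, 0], "turn": [0, 0, 0], "hand": 0}, {"dp": [0.0215, -0.0345, 0], "turn": [0, 0, 0], "hand": 0}, {"dp": [0.0215, -0.0345, 0], "turn": [0, 0, 0], "hand": 0}, {"dp": [0.0215, -0.0345, 0], "turn": [0, 0, 0], "hand": 0}, {"dp": [0.0215, -0.0345, 0], "turn": [0, 0, 0], "hand": 0}, {"dp": [0.0215, -0.0345, 0], "turn": [0, 0, 0], "hand": 0}]}}

```text
time_s: 3.52
ee_pos: [0.4588, -0.1404, 0.2314]
orientation: [-180.0, 0.0, -146.6]
force: [1.8, -0.0, -0.3]
finger_gap: 0.0855
gripper_force: 0.0
```

Emit:
{"name": "move_arm", "arguments": {"targets": [{"dp": [0, 0, 0.03], "turn": [0, 0, 0], "hand": 0}, {"dp": [0, 0, 0.03], "turn": [0, 0, 0], "hand": 0}, {"dp": [0, 0, 0.03], "turn": [0, 0, 0], "hand": 0}, {"dp": [0, 0, 0.02], "turn": [0, 0, 0], "hand": 0}, {"dp": [0, 0, 0], "turn": [0, 0, 0], "hand": 0}, {"dp": [0, 0, 0], "turn": [0, 0, 0], "hand": 0}]}}

```text
time_s: 4.02
ee_pos: [0.4588, -0.1387, 0.1208]
orientation: [179.9, -0.1, -146.6]
force: [0.9, 0.0, 0.7]
finger_gap: 0.0853
gripper_force: 0.0
```

```bash
cat >> h.py <<'E'
def wray(c,uv):
    K=np.array(c["intrinsics"]);d=np.array([uv[0]-K[0,2],uv[1]-K[1,2]])/K[0,0];r=np.linalg.norm(d)
    v=np.r_[d/max(r,1e-9)*np.sin(r),np.cos(r)];R=np.array(c["R"]);return -R.T@c["t"],R.T@v
def wonz(c,uv,z):
    o,d=wray(c,uv);return o+d*(z-o[2])/d[2]
E
python3 - <<'E'
from h import *; from cell import telemetry
o=telemetry.get_obs(); c=imaging.calibration("wrist"); im=imaging.grab_frame("wrist")
cv2.imwrite("pics/w1.png",im[:,:,::-1]); print(o["ee_pos"],o["orientation"])
H,S,V=cv2.split(cv2.cvtColor(im,cv2.COLOR_RGB2HSV)); red=((H<6)|(H>174))&(S>150)
for k in big(red,3):
    r=cv2.minAreaRect(k); print(r,cv2.contourArea(k)); b=cv2.boxPoints(r); w=np.array([wonz(c,p,.016)[:2] for p in b]); print(w.round(4).tolist(), w.mean(0).round(4))
E
```

```text
[ 0.45880943 -0.13868763  0.12083781] [ 1.79940359e+02 -1.47365551e-01 -1.46629706e+02]
((324.5, 219.5), (61.0, 27.0), 90.0) 1561.0
[[0.4398, -0.1642], [0.4298, -0.1488], [0.4665, -0.1243], [0.4771, -0.1404]] [ 0.4533 -0.1444]
((1.986121654510498, 17.123811721801758), (9.135136604309082, 38.89189147949219), 18.924644470214844) 199.0
[[0.4693, -0.496], [0.4341, -0.5008], [0.4328, -0.4852], [0.4672, -0.4804]] [ 0.4509 -0.4906]
((13.0, 8.0), (0.0, 0.0), 0.0) 0.0
[[0.4387, -0.4793], [0.4387, -0.4793], [0.4387, -0.4793], [0.4387, -0.4793]] [ 0.4387 -0.4793]
```

View pics/w1.png

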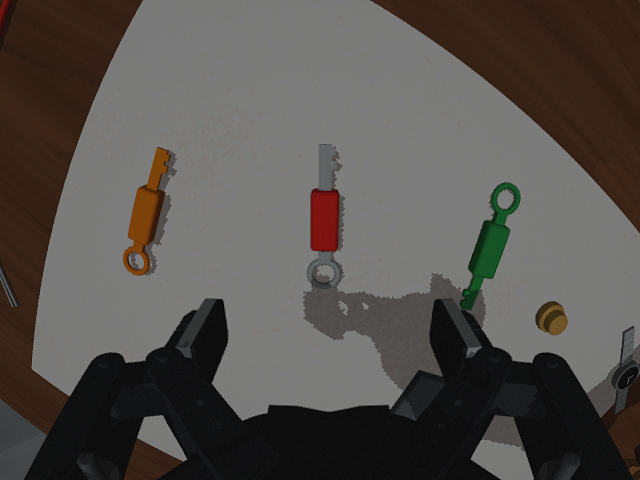

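The red key is at (324,219), lined up with the tool, with its ring at (324,272). The orange key at (145,220) and the green key at (490,245) stay clear of the fingers. Descending on it now.

Emit:
{"name": "move_arm", "arguments": {"targets": [{"dp": [0.0064, -0.002, 0.02], "turn": [0, 0, 0], "hand": 0}, {"dp": [0, 0, 0.025], "turn": [0, 0, 0], "hand": 0}, {"dp": [0, 0, 0.025], "turn": [0, 0, 0], "hand": 0}, {"dp": [0, 0, 0.02], "turn": [0, 0, 0], "hand": 0}, {"dp": [0, 0, 0.015], "turn": [0, 0, 0], "hand": 0}, {"dp": [0, 0, 0.008], "turn": [0, 0, 0], "hand": 0}, {"dp": [0, 0, 0.004], "turn": [0, 0, 0], "hand": 0}, {"dp": [0, 0, 0], "turn": [0, 0, 0], "hand": 0}, {"dp": [0, 0, 0], "turn": [0, 0, 0], "hand": 0}]}}

```text
time_s: 4.82
ee_pos: [0.4562, -0.1436, 0.0054]
orientation: [-179.9, 0.1, -146.6]
force: [-0.2, 0.2, 0.8]
finger_gap: 0.0852
gripper_force: 0.0
```

Emit:
{"name": "move_arm", "arguments": {"targets": [{"dp": [0, 0, 0], "turn": [0, 0, 0], "hand": 255}, {"dp": [0, 0, 0], "turn": [0, 0, 0], "hand": 255}, {"dp": [0, 0, 0], "turn": [0, 0, 0], "hand": 255}, {"dp": [0, 0, 0], "turn": [0, 0, 0], "hand": 255}, {"dp": [0, 0, 0], "turn": [0, 0, 0], "hand": 255}, {"dp": [0, 0, 0], "turn": [0, 0, 0], "hand": 255}, {"dp": [0, 0, 0], "turn": [0, 0, 0], "hand": 255}, {"dp": [0, 0, 0], "turn": [0, 0, 0], "hand": 255}, {"dp": [0, 0, 0], "turn": [0, 0, 0], "hand": 255}, {"dp": [0, 0, 0], "turn": [0, 0, 0], "hand": 255}], "force": 90}}

```text
time_s: 5.65
ee_pos: [0.4553, -0.1437, 0.0049]
orientation: [-180.0, 0.0, -146.6]
force: [-2.8, 0.8, 8.4]
finger_gap: 0.0175
gripper_force: 88.4
```

Emit:
{"name": "move_arm", "arguments": {"targets": [{"dp": [0, 0, -0.003], "turn": [0, 0, 0], "hand": 255}, {"dp": [0, 0, -0.01], "turn": [0, 0, 0], "hand": 255}, {"dp": [0, 0, -0.025], "turn": [0, 0, 0], "hand": 255}, {"dp": [0, 0, -0.04], "turn": [0, 0, 0], "hand": 255}, {"dp": [0, 0, -0.04], "turn": [0, 0, 0], "hand": 255}, {"dp": [0, 0, -0.04], "turn": [0, 0, 0], "hand": 255}, {"dp": [0, 0, -0.04], "turn": [0, 0, 0], "hand": 255}, {"dp": [0, 0, -0.03], "turn": [0, 0, 0], "hand": 255}, {"dp": [0, 0, 0], "turn": [0, 0, 0], "hand": 255}, {"dp": [0, 0, 0], "turn": [0, 0, 0], "hand": 255}]}}

```text
time_s: 6.48
ee_pos: [0.4559, -0.1435, 0.2342]
orientation: [-179.9, 0.2, -146.6]
force: [-0.4, 0.5, -2.2]
finger_gap: 0.0176
gripper_force: 88.3
```

Run:
```python
from h import *; from cell import telemetry
o=telemetry.get_obs(); print(o["ee_pos"],o["orientation"],o["force"],o["finger_gap"],o["joints"].round(1))
c=imaging.calibration("wrist"); w=imaging.grab_frame("wrist"); s=imaging.grab_frame("scene"); t=imaging.grab_frame("top")
np.savez("f2.npz",w=w,s=s,t=t)
cs=imaging.calibration("scene"); u=proj(cs,o["ee_pos"]).astype(int); print(u)
A=cv2.resize(s[u[1]-60:u[1]+60,u[0]-65:u[0]+65],None,fx=3,fy=3,interpolation=2)
B=w[200:440,150:500]; 
C=np.zeros((360,390+350,3),np.uint8);C[:,:390]=A;C[:240,390:]=B;cv2.imwrite("pics/c4.png",C[:,:,::-1])
```

```text
[ 0.45590083 -0.14353773  0.23424495] [-179.89652517    0.21987354 -146.63742389] [-0.37430099  0.46786404 -2.1989513 ] 0.017566999805676983 [  6.2   1.4 -23.2  -0.  -65.2 -62.8]
[235 214]
```

View pics/c4.png

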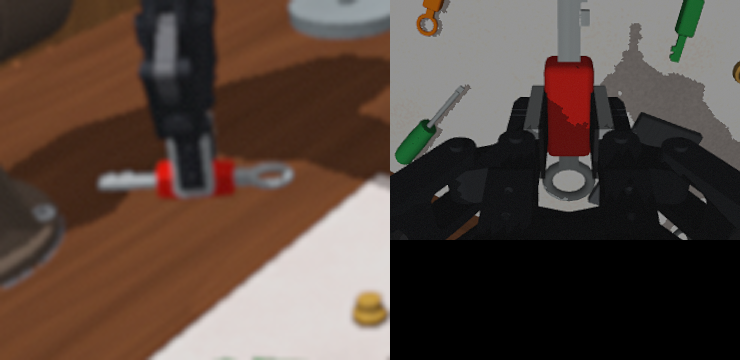

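The key is held level. The ring's hole is at about (329,381) in the wrist view and (259,213) in the scene view. I'll measure the eye in the tool frame from these.

Run:
```python
from h import *; from cell import telemetry
o=telemetry.get_obs(); c=imaging.calibration("wrist"); f=np.load("f2.npz"); w=f["w"]; cs=imaging.calibration("scene"); ct=imaging.calibration("top")
R=Ro.from_euler("xyz",o["orientation"],degrees=True); z=o["ee_pos"][2]+.003
def T(X): return R.inv().apply(X-o["ee_pos"]).round(4)
# hole in wrist: bright blob near (329,381)
g=w[340:420,290:370].mean(2); m=(g>150).astype(np.uint8)
n,l,st,ce=cv2.connectedComponentsWithStats(m)
for i in range(1,n):
    if st[i][4]>100: print("bright",st[i],ce[i]+[290,340])
print("wrist eye",T(wonz(c,(329,381),z)))
a,da=ray(cs,(259.3,212.7)); b,db=wray(c,(329,381)); A=np.stack([da,-db],1); s=np.linalg.lstsq(A,b-a,rcond=None)[0]; print("tri",T((a+da*s[0]+b+db*s[1])/2),np.linalg.norm(a+da*s[0]-b-db*s[1]))
# red front edge/back edge
H,S,V=cv2.split(cv2.cvtColor(w,cv2.COLOR_RGB2HSV)); red=((H<6)|(H>174))&(S>150); red[:200]=0
k=big(red)[0]; x,y,W,h=cv2.boundingRect(k); print(x,y,W,h)
for v in (y,y+h): print("red edge top plane",T(wonz(c,(x+W/2,v),z+.008)), "bottom plane", T(wonz(c,(x+W/2,v),z-.008)))
tr=f["t"]; u=proj(ct,o["ee_pos"]); print(u); e=R.apply([-.042,0,0])+o["ee_pos"]; print(proj(ct,e),proj(cs,e))
cv2.imwrite("pics/c5.png",np.hstack([cv2.resize(tr[int(u[1])-60:int(u[1])+40,int(u[0])-60:int(u[0])+40],(400,400)),cv2.resize(w[340:420,290:370],(400,400))])[:,:,::-1])
```

```text
wrist eye [-0.0418  0.0012 -0.0031]
tri [-0.0422  0.0013 -0.0029] 0.0004033600398790129
304 256 50 100
red edge top plane [ 0.0272  0.0012 -0.0109] bottom plane [0.0208 0.0012 0.005 ]
red edge top plane [-0.0202  0.0012 -0.011 ] bottom plane [-0.0323  0.0012  0.0049]
[439.11048558 287.77311052]
[420.41533032 261.73415293] [259.19668311 214.65317582]
```

View pics/c5.png

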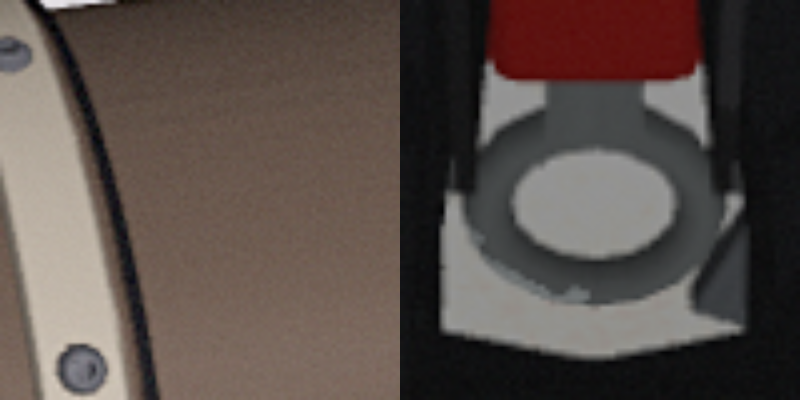

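Emit:
{"name": "move_arm", "arguments": {"targets": [{"dp": [0, 0, 0], "turn": [0, 0, 6], "hand": 255}, {"dp": [0, 0, 0], "turn": [0, 0, 6], "hand": 255}, {"dp": [0, 0, 0], "turn": [0, 0, 6], "hand": 255}, {"dp": [0, 0, 0], "turn": [0, 0, 5.6], "hand": 255}, {"dp": [-0.006, 0.03, 0], "turn": [0, 0, 0], "hand": 255}, {"dp": [-0.006, 0.03, 0], "turn": [0, 0, 0], "hand": 255}, {"dp": [-0.006, 0.03, 0], "turn": [0, 0, 0], "hand": 255}, {"dp": [-0.006, 0.03, 0], "turn": [0, 0, 0], "hand": 255}, {"dp": [-0.006, 0.03, 0], "turn": [0, 0, 0], "hand": 255}, {"dp": [-0.006, 0.03, 0], "turn": [0, 0, 0], "hand": 255}, {"dp": [0, 0, 0], "turn": [0, 0, 0], "hand": 255}, {"dp": [0, 0, 0], "turn": [0, 0, 0], "hand": 255}]}}

```text
time_s: 7.63
ee_pos: [0.4595, 0.041, 0.2308]
orientation: [-180.0, -0.2, -170.1]
force: [0.3, 0.5, -0.3]
finger_gap: 0.0174
gripper_force: 88.5
```

Run:
```python
from h import *; from cell import telemetry
o=telemetry.get_obs(); print(o["force"],o["orientation"],o["ee_pos"],togo(o,[.5121,.0491,.200],-170.25))
```

```text
[ 0.2588443   0.51218949 -0.25411251] [-1.79954042e+02 -1.71257250e-01 -1.70066331e+02] [0.4594965  0.04096035 0.23082279] (array([-0.0533, -0.001 ,  0.0307]), array([-0. , -0.2,  0.2]))
```

Emit:
{"name": "move_arm", "arguments": {"targets": [{"dp": [-0.02, 0, 0], "turn": [0, 0, 0], "hand": 255}, {"dp": [-0.02, -0.001, 0], "turn": [0, 0, 0], "hand": 255}, {"dp": [-0.013, 0, 0], "turn": [0, 0, 0], "hand": 255}, {"dp": [0, 0, 0.015], "turn": [0, 0, 0], "hand": 255}, {"dp": [0, 0, 0.015], "turn": [0, 0, 0], "hand": 255}, {"dp": [0, 0, 0], "turn": [0, 0, 0], "hand": 255}, {"dp": [0, 0, 0], "turn": [0, 0, 0], "hand": 255}, {"dp": [0, 0, 0], "turn": [0, 0, 0], "hand": 255}]}}

```text
time_s: 8.3
ee_pos: [0.5127, 0.0472, 0.2026]
orientation: [-180.0, -0.0, -170.3]
force: [-0.1, -0.4, 0.1]
finger_gap: 0.0173
gripper_force: 88.5
```

Run:
```python
from h import *; from cell import telemetry
o=telemetry.get_obs(); print(o["ee_pos"],o["orientation"],o["force"])
c=imaging.calibration("wrist"); w=imaging.grab_frame("wrist"); s=imaging.grab_frame("scene")
cs=imaging.calibration("scene"); np.savez("f3.npz",w=w,s=s)
u=proj(cs,[.5555,.0565,.172]).round(); print(u); x,y=int(u[0]),int(u[1])
A=cv2.resize(s[y-50:y+40,x-60:x+40],None,fx=4,fy=4,interpolation=2); B=cv2.resize(w[330:430,280:380],(360,360),interpolation=2)
cv2.imwrite("pics/c6.png",np.hstack([A,B])[:,:,::-1]); print(A.shape,x,y)
```

```text
[0.51266403 0.04722023 0.20256174] [-1.79969096e+02 -2.00062357e-02 -1.70256736e+02] [-0.10498916 -0.37447767  0.06882112]
[340. 212.]
(360, 400, 3) 340 212
```

View pics/c6.png

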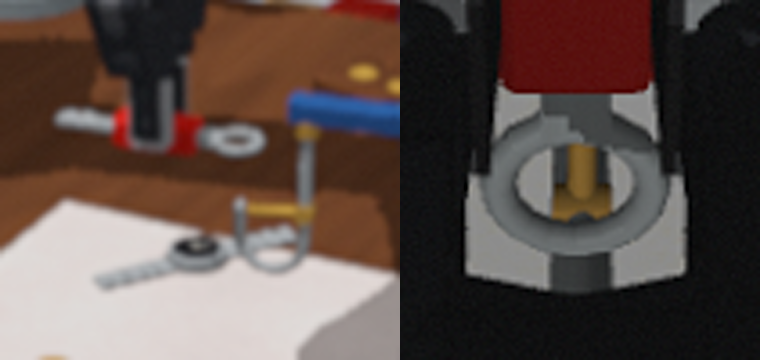

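The scene view shows the hole (239,140) straight above the nose tip (240,203). The wrist view shows the gate and shank at x≈583, about 1 mm right of the ring's centre at 577. I'll shift 1 mm in tool y and descend to just above the nose.

Emit:
{"name": "move_arm", "arguments": {"targets": [{"dp": [0.0005, 0.0012, 0.007], "turn": [0, 0, 0], "hand": 255}, {"dp": [0, 0, 0.007], "turn": [0, 0, 0], "hand": 255}, {"dp": [0, 0, 0.006], "turn": [0, 0, 0], "hand": 255}, {"dp": [0, 0, 0.004], "turn": [0, 0, 0], "hand": 255}, {"dp": [0, 0, 0], "turn": [0, 0, 0], "hand": 255}, {"dp": [0, 0, 0], "turn": [0, 0, 0], "hand": 255}, {"dp": [0, 0, 0], "turn": [0, 0, 0], "hand": 255}]}}

```text
time_s: 8.98
ee_pos: [0.512, 0.049, 0.1784]
orientation: [-180.0, 0.0, -170.2]
force: [-0.0, -1.4, -0.8]
finger_gap: 0.0174
gripper_force: 88.5
```

Emit:
{"name": "move_arm", "arguments": {"targets": [{"dp": [0, 0, 0.0015], "turn": [0, 0, 0], "hand": 255}, {"dp": [0, 0, 0.0015], "turn": [0, 0, 0], "hand": 255}, {"dp": [0, 0, 0], "turn": [0, 0, 0], "hand": 255}, {"dp": [0, 0, 0], "turn": [0, 0, 0], "hand": 255}]}}

```text
time_s: 9.32
ee_pos: [0.5118, 0.0489, 0.1753]
orientation: [180.0, 0.0, -170.2]
force: [1.2, 0.9, -1.0]
finger_gap: 0.0175
gripper_force: 88.5
```

Run:
```python
from h import *; from cell import telemetry
o=telemetry.get_obs(); print(o["ee_pos"],o["force"],o["moment"])
w=imaging.grab_frame("wrist"); s=imaging.grab_frame("scene")
x,y=340,212
A=cv2.resize(s[y-50:y+40,x-60:x+40],None,fx=4,fy=4,interpolation=2); B=cv2.resize(w[330:430,280:380],(360,360),interpolation=2)
cv2.imwrite("pics/c7.png",np.hstack([A,B])[:,:,::-1])
```

```text
[0.51183227 0.04892992 0.17530215] [ 1.21937331  0.87523098 -0.96123228] [-0.03495107 -0.00211018 -0.01212469]
```

View pics/c7.png

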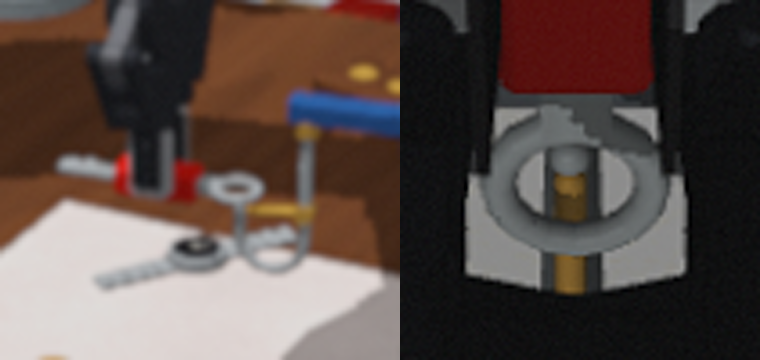

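The nose tip shows inside the hole, at (570,160) in a hole spanning x 515–638, and nothing is touching. I'll go down in small steps and watch the force.

Emit:
{"name": "move_arm", "arguments": {"targets": [{"dp": [0, -0.0005, 0.0015], "turn": [0, 0, 0], "hand": 255}, {"dp": [0, 0, 0.0015], "turn": [0, 0, 0], "hand": 255}, {"dp": [0, 0, 0.0015], "turn": [0, 0, 0], "hand": 255}, {"dp": [0, 0, 0.0015], "turn": [0, 0, 0], "hand": 255}, {"dp": [0, 0, 0], "turn": [0, 0, 0], "hand": 255}]}}

```text
time_s: 9.83
ee_pos: [0.512, 0.0484, 0.1692]
orientation: [-180.0, 0.0, -170.2]
force: [-0.6, 0.1, 2.1]
finger_gap: 0.0174
gripper_force: 88.7
```

Emit:
{"name": "move_arm", "arguments": {"targets": [{"dp": [0, 0, 0.001], "turn": [0, 0, 0], "hand": 255}, {"dp": [0, 0, 0.001], "turn": [0, 0, 0], "hand": 255}, {"dp": [0, 0, 0], "turn": [0, 0, 0], "hand": 255}]}}

```text
time_s: 10.08
ee_pos: [0.5121, 0.0485, 0.1673]
orientation: [-180.0, 0.0, -170.2]
force: [0.1, -0.2, 1.8]
finger_gap: 0.0173
gripper_force: 88.8
```

Emit:
{"name": "move_arm", "arguments": {"targets": [{"dp": [0, 0, 0.001], "turn": [0, 0, 0], "hand": 255}, {"dp": [0, 0, 0.001], "turn": [0, 0, 0], "hand": 255}, {"dp": [0, 0, 0], "turn": [0, 0, 0], "hand": 255}]}}

```text
time_s: 10.33
ee_pos: [0.5123, 0.0485, 0.1654]
orientation: [-180.0, 0.0, -170.2]
force: [1.2, 0.0, 2.4]
finger_gap: 0.0176
gripper_force: 88.8
```

Emit:
{"name": "move_arm", "arguments": {"targets": [{"dp": [0, 0, 0.001], "turn": [0, 0, 0], "hand": 255}, {"dp": [0, 0, 0.001], "turn": [0, 0, 0], "hand": 255}, {"dp": [0, 0, 0.001], "turn": [0, 0, 0], "hand": 255}, {"dp": [0, 0, 0], "turn": [0, 0, 0], "hand": 255}, {"dp": [0, 0, 0], "turn": [0, 0, 0], "hand": 255}]}}

```text
time_s: 10.75
ee_pos: [0.512, 0.0486, 0.1623]
orientation: [180.0, 0.0, -170.2]
force: [0.9, 1.6, 2.6]
finger_gap: 0.0173
gripper_force: 88.9
```

Emit:
{"name": "move_arm", "arguments": {"targets": [{"dp": [0, 0, 0.001], "turn": [0, 0, 0], "hand": 255}, {"dp": [0, 0, 0.001], "turn": [0, 0, 0], "hand": 255}, {"dp": [0, 0, 0.001], "turn": [0, 0, 0], "hand": 255}, {"dp": [0, 0, 0], "turn": [0, 0, 0], "hand": 255}, {"dp": [0, 0, 0], "turn": [0, 0, 0], "hand": 255}]}}

```text
time_s: 11.17
ee_pos: [0.5117, 0.0484, 0.1591]
orientation: [-180.0, -0.0, -170.2]
force: [-0.1, 0.2, 3.6]
finger_gap: 0.0174
gripper_force: 89.0
```

Emit:
{"name": "move_arm", "arguments": {"targets": [{"dp": [0, 0, 0.001], "turn": [0, 0, 0], "hand": 255}, {"dp": [0, 0, 0.001], "turn": [0, 0, 0], "hand": 255}, {"dp": [0, 0, 0], "turn": [0, 0, 0], "hand": 255}, {"dp": [0, 0, 0], "turn": [0, 0, 0], "hand": 255}]}}

```text
time_s: 11.5
ee_pos: [0.5117, 0.0484, 0.1571]
orientation: [-180.0, -0.0, -170.2]
force: [-1.1, 0.4, 3.5]
finger_gap: 0.0171
gripper_force: 89.0
```

Force is rising as expected, and the eye is 12 mm below first contact. I'll go on in 1 mm steps.

Emit:
{"name": "move_arm", "arguments": {"targets": [{"dp": [0, 0, 0.001], "turn": [0, 0, 0], "hand": 255}, {"dp": [0, 0, 0], "turn": [0, 0, 0], "hand": 255}, {"dp": [0, 0, 0.001], "turn": [0, 0, 0], "hand": 255}, {"dp": [0, 0, 0], "turn": [0, 0, 0], "hand": 255}, {"dp": [0, 0, 0], "turn": [0, 0, 0], "hand": 255}]}}

```text
time_s: 11.92
ee_pos: [0.5117, 0.0484, 0.1552]
orientation: [-180.0, -0.0, -170.2]
force: [-1.0, 0.1, 3.2]
finger_gap: 0.0174
gripper_force: 89.0
```

Emit:
{"name": "move_arm", "arguments": {"targets": [{"dp": [0, 0, 0.001], "turn": [0, 0, 0], "hand": 255}, {"dp": [0, 0, 0], "turn": [0, 0, 0], "hand": 255}, {"dp": [0, 0, 0], "turn": [0, 0, 0], "hand": 255}]}}

```text
time_s: 12.17
ee_pos: [0.5116, 0.0484, 0.1541]
orientation: [-180.0, -0.0, -170.2]
force: [-1.9, 1.3, 4.4]
finger_gap: 0.0171
gripper_force: 89.0
```

Emit:
{"name": "move_arm", "arguments": {"targets": [{"dp": [0, 0, 0.001], "turn": [0, 0, 0], "hand": 255}, {"dp": [0, 0, 0], "turn": [0, 0, 0], "hand": 255}, {"dp": [0, 0, 0], "turn": [0, 0, 0], "hand": 255}]}}

```text
time_s: 12.42
ee_pos: [0.5114, 0.0483, 0.153]
orientation: [-180.0, -0.1, -170.2]
force: [-2.6, 0.0, 2.0]
finger_gap: 0.0173
gripper_force: 88.9
```

Emit:
{"name": "move_arm", "arguments": {"targets": [{"dp": [0, 0, 0.001], "turn": [0, 0, 0], "hand": 255}, {"dp": [0, 0, 0], "turn": [0, 0, 0], "hand": 255}, {"dp": [0, 0, 0], "turn": [0, 0, 0], "hand": 255}]}}

```text
time_s: 12.67
ee_pos: [0.5114, 0.0483, 0.152]
orientation: [-180.0, -0.1, -170.2]
force: [-3.6, -0.3, 2.7]
finger_gap: 0.0171
gripper_force: 88.9
```

Emit:
{"name": "move_arm", "arguments": {"targets": [{"dp": [0, 0, 0.001], "turn": [0, 0, 0], "hand": 255}, {"dp": [0, 0, 0], "turn": [0, 0, 0], "hand": 255}, {"dp": [0, 0, 0], "turn": [0, 0, 0], "hand": 255}]}}

```text
time_s: 12.92
ee_pos: [0.5113, 0.0483, 0.1509]
orientation: [-180.0, -0.1, -170.2]
force: [-3.9, -0.5, 2.1]
finger_gap: 0.0174
gripper_force: 88.8
```

Run:
```python
from h import *; from cell import telemetry
o=telemetry.get_obs(); print(o["ee_pos"],o["force"],o["moment"])
w=imaging.grab_frame("wrist"); s=imaging.grab_frame("scene")
x,y=340,212
A=cv2.resize(s[y-40:y+40,x-60:x+40],None,fx=4.5,fy=4.5,interpolation=2); B=cv2.resize(w[330:430,280:367],(313,360),interpolation=2)
cv2.imwrite("pics/c8.png",np.hstack([A,B])[:,:,::-1])
```

```text
[0.51132948 0.04827009 0.15090682] [-3.92407874 -0.53405187  2.08491761] [-0.00980113  1.3313245  -0.00810044]
```

View pics/c8.png

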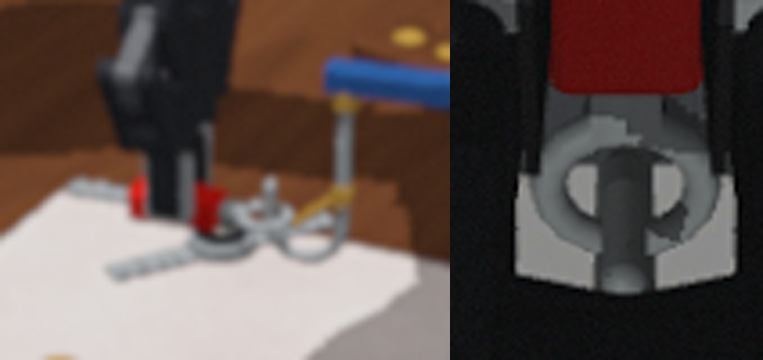

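The gate is swung about 40° down, with the ring still on its outer end and the nose inside the hole. I'll keep going.

Emit:
{"name": "move_arm", "arguments": {"targets": [{"dp": [0, 0, 0.001], "turn": [0, 0, 0], "hand": 255}, {"dp": [0, 0, 0], "turn": [0, 0, 0], "hand": 255}, {"dp": [0, 0, 0], "turn": [0, 0, 0], "hand": 255}]}}

```text
time_s: 13.27
ee_pos: [0.5112, 0.0483, 0.1498]
orientation: [-180.0, -0.1, -170.2]
force: [-5.0, 0.4, 0.3]
finger_gap: 0.0172
gripper_force: 88.7
```

Emit:
{"name": "move_arm", "arguments": {"targets": [{"dp": [0, 0, 0.001], "turn": [0, 0, 0], "hand": 255}, {"dp": [0, 0, 0], "turn": [0, 0, 0], "hand": 255}, {"dp": [0, 0, 0], "turn": [0, 0, 0], "hand": 255}]}}

```text
time_s: 13.52
ee_pos: [0.5129, 0.0488, 0.1495]
orientation: [180.0, 0.1, -170.2]
force: [0.4, 0.2, -0.0]
finger_gap: 0.0175
gripper_force: 88.5
```

The force dropped to zero, so the gate has probably snapped. I'll compare the gate's brass pixels with the first picture.

Run:
```python
from h import *; from cell import telemetry
s=imaging.grab_frame("scene"); cv2.imwrite("pics/s_pass.png",s[:,:,::-1])
for im in (cv2.imread("pics/scene0.png")[:,:,::-1],s):
    H,S,V=cv2.split(cv2.cvtColor(np.ascontiguousarray(im),cv2.COLOR_RGB2HSV)); m=(H>12)&(H<28)&(S>140)&(V>130)
    m=m[200:230,335:362]; ys,xs=np.nonzero(m)
    for x in range(0,27,3):
        q=ys[xs==x]; print(x+335, (q.mean()+200).round(1) if len(q) else None, end="; ")
    print()
print(telemetry.get_obs()["force"])
```

```text
335 None; 338 None; 341 None; 344 213.5; 347 214.0; 350 214.0; 353 214.0; 356 215.5; 359 None; 
335 None; 338 None; 341 None; 344 213.5; 347 214.0; 350 214.0; 353 214.0; 356 215.5; 359 None; 
[-1.08514492 -0.43218337 -0.65451208]
```

The gate is shut again, with the same pixels as at the start. I'll release and back off.

Emit:
{"name": "move_arm", "arguments": {"targets": [{"dp": [0, 0, 0], "turn": [0, 0, 0], "hand": 0}, {"dp": [0, 0, 0], "turn": [0, 0, 0], "hand": 0}, {"dp": [0, 0, 0], "turn": [0, 0, 0], "hand": 0}, {"dp": [0, 0, 0], "turn": [0, 0, 0], "hand": 0}, {"dp": [0, 0, 0], "turn": [0, 0, 0], "hand": 0}, {"dp": [0, 0, 0], "turn": [0, 0, 0], "hand": 0}, {"dp": [0, 0, 0], "turn": [0, 0, 0], "hand": 0}, {"dp": [0, 0, 0], "turn": [0, 0, 0], "hand": 0}, {"dp": [0, 0, 0], "turn": [0, 0, 0], "hand": 0}, {"dp": [0, 0, 0], "turn": [0, 0, 0], "hand": 0}, {"dp": [0, 0, 0], "turn": [0, 0, 0], "hand": 0}, {"dp": [0, 0, 0], "turn": [0, 0, 0], "hand": 0}]}}

```text
time_s: 14.57
ee_pos: [0.5119, 0.0484, 0.1493]
orientation: [180.0, 0.0, -170.2]
force: [-0.0, 0.3, 0.1]
finger_gap: 0.0855
gripper_force: 0.0
```

Emit:
{"name": "move_arm", "arguments": {"targets": [{"dp": [0.01, 0, 0], "turn": [0, 0, 0], "hand": 0}, {"dp": [0.015, 0, 0], "turn": [0, 0, 0], "hand": 0}, {"dp": [0.02, 0, 0], "turn": [0, 0, 0], "hand": 0}, {"dp": [0.02, 0, 0], "turn": [0, 0, 0], "hand": 0}, {"dp": [0.015, 0, -0.01], "turn": [0, 0, 0], "hand": 0}, {"dp": [0, 0, -0.03], "turn": [0, 0, 0], "hand": 0}, {"dp": [0, 0, -0.03], "turn": [0, 0, 0], "hand": 0}, {"dp": [0, 0, -0.02], "turn": [0, 0, 0], "hand": 0}, {"dp": [0, 0, 0], "turn": [0, 0, 0], "hand": 0}, {"dp": [0, 0, 0], "turn": [0, 0, 0], "hand": 0}, {"dp": [0, 0, 0], "turn": [0, 0, 0], "hand": 0}, {"dp": [0, 0, 0], "turn": [0, 0, 0], "hand": 0}]}}

```text
time_s: 15.57
ee_pos: [0.4323, 0.0346, 0.2383]
orientation: [-180.0, -0.1, -170.2]
force: [0.9, -0.8, 0.1]
finger_gap: 0.0854
gripper_force: 0.0
```

Run:
```python
from h import *; from cell import telemetry
o=telemetry.get_obs(); print(o["ee_pos"],o["force"],o["finger_gap"])
s=imaging.grab_frame("scene"); t=imaging.grab_frame("top")
A=cv2.resize(s[165:305,250:430],(540,420),interpolation=2)
B=cv2.resize(t[90:390,130:530],(260,195)); C=np.zeros((420,800,3),np.uint8); C[:,:540]=A; C[:195,540:]=B
cv2.imwrite("pics/c9.png",C[:,:,::-1])
```

```text
[0.43228248 0.03458538 0.23825554] [ 0.94564133 -0.78394364  0.10300397] 0.08539049130793061
```

View pics/c9.png

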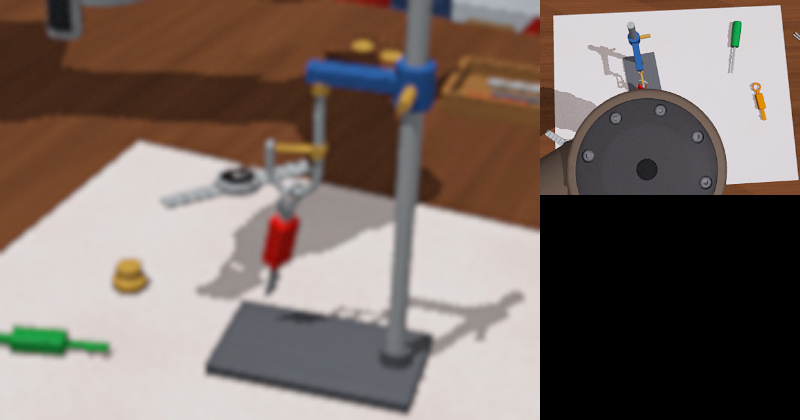

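The key hangs from the bend at (288,190), the gate is shut at (295,150), and the bystanders haven't moved. I'll wait for the swing to settle and then hand in.

Emit:
{"name": "move_arm", "arguments": {"targets": [{"dp": [0, 0, 0], "turn": [0, 0, 0], "hand": 0}, {"dp": [0, 0, 0], "turn": [0, 0, 0], "hand": 0}, {"dp": [0, 0, 0], "turn": [0, 0, 0], "hand": 0}, {"dp": [0, 0, 0], "turn": [0, 0, 0], "hand": 0}, {"dp": [0, 0, 0], "turn": [0, 0, 0], "hand": 0}, {"dp": [0, 0, 0], "turn": [0, 0, 0], "hand": 0}, {"dp": [0, 0, 0], "turn": [0, 0, 0], "hand": 0}, {"dp": [0, 0, 0], "turn": [0, 0, 0], "hand": 0}, {"dp": [0, 0, 0], "turn": [0, 0, 0], "hand": 0}, {"dp": [0, 0, 0], "turn": [0, 0, 0], "hand": 0}, {"dp": [0, 0, 0], "turn": [0, 0, 0], "hand": 0}, {"dp": [0, 0, 0], "turn": [0, 0, 0], "hand": 0}]}}

```text
time_s: 16.67
ee_pos: [0.4331, 0.0349, 0.2393]
orientation: [180.0, 0.0, -170.2]
force: [-0.0, 0.7, 0.1]
finger_gap: 0.0857
gripper_force: 0.0
```

Emit:
{"name": "move_arm", "arguments": {"targets": [{"dp": [0, 0, 0], "turn": [0, 0, 0], "hand": 0}, {"dp": [0, 0, 0], "turn": [0, 0, 0], "hand": 0}, {"dp": [0, 0, 0], "turn": [0, 0, 0], "hand": 0}, {"dp": [0, 0, 0], "turn": [0, 0, 0], "hand": 0}, {"dp": [0, 0, 0], "turn": [0, 0, 0], "hand": 0}, {"dp": [0, 0, 0], "turn": [0, 0, 0], "hand": 0}, {"dp": [0, 0, 0], "turn": [0, 0, 0], "hand": 0}, {"dp": [0, 0, 0], "turn": [0, 0, 0], "hand": 0}, {"dp": [0, 0, 0], "turn": [0, 0, 0], "hand": 0}, {"dp": [0, 0, 0], "turn": [0, 0, 0], "hand": 0}, {"dp": [0, 0, 0], "turn": [0, 0, 0], "hand": 0}, {"dp": [0, 0, 0], "turn": [0, 0, 0], "hand": 0}]}}

```text
time_s: 17.67
ee_pos: [0.4331, 0.0349, 0.2393]
orientation: [180.0, -0.0, -170.2]
force: [0.4, -0.6, 0.1]
finger_gap: 0.0853
gripper_force: 0.0
```

Run:
```python
from h import *; from cell import ticket, telemetry
P=[]
for i in range(5):
    s=imaging.grab_frame("scene"); H,S,V=cv2.split(cv2.cvtColor(s,cv2.COLOR_RGB2HSV)); m=((H<6)|(H>174))&(S>150); m=m[220:280,320:370]
    ys,xs=np.nonzero(m); P.append((xs.mean()+320,ys.mean()+220))
P=np.array(P); print(P.round(1).tolist(), telemetry.get_obs()["time_s"])
if np.ptp(P,axis=0).max()<1.5: print(ticket.hand_in())
```

```text
[[347.9, 248.6], [347.7, 248.6], [347.2, 248.3], [346.9, 247.6], [346.7, 247.0]] 17.9167
```

It is still swinging slightly, so I'll wait a little longer.

Emit:
{"name": "move_arm", "arguments": {"targets": [{"dp": [0, 0, 0], "turn": [0, 0, 0], "hand": 0}, {"dp": [0, 0, 0], "turn": [0, 0, 0], "hand": 0}, {"dp": [0, 0, 0], "turn": [0, 0, 0], "hand": 0}, {"dp": [0, 0, 0], "turn": [0, 0, 0], "hand": 0}, {"dp": [0, 0, 0], "turn": [0, 0, 0], "hand": 0}, {"dp": [0, 0, 0], "turn": [0, 0, 0], "hand": 0}, {"dp": [0, 0, 0], "turn": [0, 0, 0], "hand": 0}, {"dp": [0, 0, 0], "turn": [0, 0, 0], "hand": 0}, {"dp": [0, 0, 0], "turn": [0, 0, 0], "hand": 0}, {"dp": [0, 0, 0], "turn": [0, 0, 0], "hand": 0}, {"dp": [0, 0, 0], "turn": [0, 0, 0], "hand": 0}, {"dp": [0, 0, 0], "turn": [0, 0, 0], "hand": 0}]}}

```text
time_s: 18.92
ee_pos: [0.4331, 0.0349, 0.2393]
orientation: [-180.0, -0.0, -170.2]
force: [1.2, 0.2, -1.2]
finger_gap: 0.0853
gripper_force: 0.0
```

Emit:
{"name": "move_arm", "arguments": {"targets": [{"dp": [0, 0, 0], "turn": [0, 0, 0], "hand": 0}, {"dp": [0, 0, 0], "turn": [0, 0, 0], "hand": 0}, {"dp": [0, 0, 0], "turn": [0, 0, 0], "hand": 0}, {"dp": [0, 0, 0], "turn": [0, 0, 0], "hand": 0}, {"dp": [0, 0, 0], "turn": [0, 0, 0], "hand": 0}, {"dp": [0, 0, 0], "turn": [0, 0, 0], "hand": 0}, {"dp": [0, 0, 0], "turn": [0, 0, 0], "hand": 0}, {"dp": [0, 0, 0], "turn": [0, 0, 0], "hand": 0}, {"dp": [0, 0, 0], "turn": [0, 0, 0], "hand": 0}, {"dp": [0, 0, 0], "turn": [0, 0, 0], "hand": 0}, {"dp": [0, 0, 0], "turn": [0, 0, 0], "hand": 0}, {"dp": [0, 0, 0], "turn": [0, 0, 0], "hand": 0}]}}

```text
time_s: 19.92
ee_pos: [0.4331, 0.0349, 0.2393]
orientation: [-180.0, 0.0, -170.2]
force: [-0.4, 0.1, 0.4]
finger_gap: 0.0849
gripper_force: 0.0
```

Emit:
{"name": "move_arm", "arguments": {"targets": [{"dp": [0, 0, 0], "turn": [0, 0, 0], "hand": 0}, {"dp": [0, 0, 0], "turn": [0, 0, 0], "hand": 0}, {"dp": [0, 0, 0], "turn": [0, 0, 0], "hand": 0}, {"dp": [0, 0, 0], "turn": [0, 0, 0], "hand": 0}, {"dp": [0, 0, 0], "turn": [0, 0, 0], "hand": 0}, {"dp": [0, 0, 0], "turn": [0, 0, 0], "hand": 0}, {"dp": [0, 0, 0], "turn": [0, 0, 0], "hand": 0}, {"dp": [0, 0, 0], "turn": [0, 0, 0], "hand": 0}, {"dp": [0, 0, 0], "turn": [0, 0, 0], "hand": 0}, {"dp": [0, 0, 0], "turn": [0, 0, 0], "hand": 0}, {"dp": [0, 0, 0], "turn": [0, 0, 0], "hand": 0}, {"dp": [0, 0, 0], "turn": [0, 0, 0], "hand": 0}]}}

```text
time_s: 20.92
ee_pos: [0.4331, 0.0349, 0.2393]
orientation: [180.0, -0.0, -170.2]
force: [0.2, -0.1, 0.8]
finger_gap: 0.085
gripper_force: 0.0
```

Run:
```python
from h import *; from cell import ticket, telemetry
P=[]
for i in range(10):
    s=imaging.grab_frame("scene"); H,S,V=cv2.split(cv2.cvtColor(s,cv2.COLOR_RGB2HSV)); m=((H<6)|(H>174))&(S>150); m=m[220:280,320:370]
    ys,xs=np.nonzero(m); P.append((xs.mean()+320,ys.mean()+220))
P=np.array(P); print(P.round(1).tolist(), telemetry.get_obs()["time_s"])
if np.ptp(P,axis=0).max()<2.5: print(ticket.hand_in())
```

```text
[[347.1, 247.7], [347.1, 247.7], [347.1, 247.7], [347.1, 247.7], [347.1, 247.7], [347.1, 247.7], [347.1, 247.7], [347.1, 247.7], [347.1, 247.7], [347.1, 247.7]] 21.4167
the job is handed in; nothing more can be done
None
```

The red key fob hangs still and freely on the snap hook with the gate shut; it was handed in at about 21 s, wrist-force readings while pushing on the gate stayed near 5 N, and the gripper was clear.

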